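# Stow the glass lid in its three-point travel cradle

## Robot

A 6-joint arm with a two-finger parallel gripper is mounted at the origin on the work surface. World frame = base frame: x ahead of the robot, y to its left, z up, the work surface at z = 0. Lengths are in m, angles in rad, forces in N, time in s.
With the tool pointing down it reaches from about 0.3 to 0.775 m from the base axis. Payload 14.6 kg.
Tool frame: the origin (TCP) lies midway between the tips of the shut fingers; the grasp point (between the pads) lies env.grip_point_offset behind it (env.grip_point_offset is the distance from the TCP to the grasp point, in m); x points along the fingers, y is the direction in which the jaws open and shut, and the axes are right-handed (so a half turn about x gives the same grasp; the last joint's range is limited). The gripper opens to 94 mm and grips with 3 to 60 N. Pads are 16 mm wide; open, the fingers measure 119 mm over their backs; the gripper's body (75 mm by 177 mm) begins 78 mm behind the grasp point.
Start: joints at [-1.329, 0.3, 1.521, -0, 1.321, -0.067], TCP at [0.167, -0.524, 0.205] pointing down, gripper open.
Joint ranges: [-3.03, 3.03], [-0.79, 2.21], [0.23, 2.52], [-1.04, 4.18], [0, 3.07], [-2.55, 2.55]. Speed limits (rad/s): [2.22, 2.22, 2.57, 3.14, 3.14, 3.14].

## Interface

Orientations are given as a rotation vector (axis times angle).
In Python, from bench import sensors, eyes, sign_off, recognise, silhouettes, env gives the robot as it stands.
- The arm moves only by the tool arm_command, never from a script. Its argument "moves" is a list of rows, each a list of 3 entries, a list of its own where there are three numbers: the turn, a rotation vector about the tool's x, y, z in units of 5 degrees (1.0 is 5 degrees), then the shift along the tool's x, y, z in units of 40 mm (1.0 is 40 mm), then the closure, from -1 (fully open) to 1 (shut). In form: [[[wx, wy, wz], [tx, ty, tz], hand], ...]. A call has 1 to 10 rows; each row shifts and turns the pose as measured when the row begins, along the tool's axes as they then stand; what a row does not reach is not made up. A row lasts 1/12 s, in which the tool goes at most 41.7 mm and 7.16 degrees, less where a joint would pass 70% of its speed; a pose out of reach is approached as far as the arm can. A call is refused whole if a number of a shift passes 1 or a number of a turn 1, either way. A call with a gripper value outside its range is refused whole. The fingers move at their own pace and stop on an object; "newtons" is the grip in N (left out, the last holds). Time passes only in rows, so rows that do not move let the fingers close. It gives the time, the measured TCP pose, the force and the opening at its end, in the units of the state.
- sensors.get_state(): the state, without advancing time (a new reading comes with each control period).
- eyes.camera(name): name is "scene" or "side" or "wrist"; returns the picture (420x560x3 uint8, blue, green, red); there is no depth.
- eyes.calibration(name): a dict with "fx", "fy", "cx", "cy" (pixels), "R" (3x3) and "t" (3): a world point X has camera coordinates R X + t. Camera axes: x right, y down, z forward; pixel columns grow to the right and rows downward; lengths in m; the calibration is good to about 2 mm. The wrist camera is an equidistant fisheye: a pixel r from the principal point sees the ray r / f radians off the axis. A picture is of the moment at which its call begins: read the wrist's pose just before it. calibration takes no time and is no camera call; for the wrist camera it gives the pose at the moment of the call.
- sign_off(): hands the job in, once; it reports no verdict.
Trained networks look in the newest picture that a camera, given by its name, has taken for a name from the list of things; names that differ only in an ending like _2 or _b are one class to them, and where a whole thing is asked for, a point or a joint stands for the part that bears it (a point fixed in the world has none). Each returns a list of dicts, best first, with "conf" (0 to 1); they miss things now and then, are a little off and sometimes report something else, mostly with a low value. They report only what shows in the picture. A call takes as long as a camera call.
- recognise(name, camera): "extent" ([left, top, width, height] in pixels, round what is visible of it).
- silhouettes(name, camera): "region" (420x560 bool, what is visible of it) and "extent" ([left, top, width, height] in pixels, round what is visible of it).
The state is a dict: "t": time; "joints": joint angles; "qvel": joint speeds; "joint_torque": joint torques, N m; "tcp_pos": TCP position; "orientation": TCP orientation; "ft_force": force on the tool from outside, world axes, zero at the start; "wrist_torque": the same for the moment, N m; "finger_gap": finger opening in m.
Only numpy, scipy, OpenCV 4.12 (cv2) and the standard library are available. Lean on these libraries where they do the work, as an engineer would, in place of code of your own. Each camera call takes 0.05 s, during which the arm holds its last target.

## Task

Stow the glass pan lid for the drive: set it down, knob up, flat on the three rest pads of the travel cradle, bring its rim to bear on both brass set screws, then push the sliding clamp up until its nose presses on the rim, so that every contact bears and the lid cannot rock. It is glass: feel for the contacts, do not drop it, press the rim on the screws gently and squeeze it firmly but gently. Let go at the end and leave everything else on the shelf where it stands.

Things in the scene. Friction and masses are not known exactly. Their poses are not given: they have to be found in the camera images.
- lid: round glass pan lid with a steel rim: flat disc 100 mm across, 8 mm thick, 0.2 to 0.35 kg, with a dark wooden knob on a thin stem in its middle. The knob is a cylinder 28 mm across, from 20 to 46 mm above the disc's underside. Lies on the shelf (board 18 mm thick), knob up. Origin: centre of the disc's underside, z up.
- cradle: travel cradle fixed on the shelf: wooden base 205 x 120 mm, 12 mm thick. Origin: at shelf height under the nominal middle of the seat; x runs along the clamp's stroke, from clamp to lid; z up. Two brass set screws on the +x side, clamp on the -x side. A lid set down with its middle at x = -10 mm clears the screws and the opened clamp.
- seat (a point): nominal middle of the seat, 30 mm above the cradle's origin, level with the tops of the three domed rubber rest pads, which stand 34 mm from it and carry the disc's underside. The lid's true middle, when it touches both screws, is up to 5 mm off this along the cradle's x and 3 mm along its y, as the screws are set differently each time: find it by feel.
- screw_l_mid (a point): tip of the left brass set screw at its middle setting: 50 mm from the seat's middle, 60 degrees left of the cradle's x, pointing level at the middle, 34 mm above the cradle's origin; round tip, radius 6 mm. It may really be screwed in or out by up to 2.5 mm, which is not measured. It does not give; the glass stands up to 20 N on it.
- screw_r_mid (a point): the same for the right set screw, 60 degrees right of the cradle's x, with a setting of its own. The lugs that carry both screws are 44 mm high. If only the clamp pushes the lid, friction at the rim may hold it on one screw, short of the other: better slide the lid by its knob till both are felt.
- clamp (a joint): sliding clamp block. 0 is fully open; grows, in m, as it slides along the cradle's x towards the lid, to 0.040. Starts at 0 to 0.006. Takes about 7 N to slide, stays where it is left. Its sprung nose gives 1 mm per 4 N, 4 mm at most, and when the push is let go keeps pressing on the lid with up to 7 N. 3 to 7 N holds the lid well; the glass stands 14 N.
- clamp_tab (a point): middle of the clamp's upright push tab: a wooden plate 12 mm thick along the cradle's x and 34 mm wide, reaching 17 mm above and 17 mm below this point (which is 61 mm above the cradle's origin). The block under it reaches 4 mm further back than the tab, and forward to the nose. Push the tab along the cradle's x. Moves with the clamp.
- nose_tip (a point): foremost point of the clamp's round brass nose (radius 6 mm) when not pressed in, 46 mm ahead of the tab's middle and 34 mm above the cradle's origin; it touches the lid's rim at mid thickness. Moves with the clamp block, not with the spring.
- kettle: steel kettle with a black bail handle and twist-lock lid, a bystander; origin: centre of its underside.
- teapot: cream ceramic teapot, a bystander; origin: centre of its underside.
- bowl_a: larger melamine bowl, a bystander; origin: centre of its underside.
- bowl_b: smaller melamine bowl, a bystander; origin: centre of its underside.
- scoop: aluminium scoop, a bystander; origin: centre of its underside.
- tea_jar: white jar with a wooden lid, a bystander; origin: centre of its underside.
- spatula_clamp: small bench clamp holding a wooden spatula upright, a bystander; origin: centre of its underside.

How it is judged:
On the way, in this order (a step that is already met when the one before it is completed fails the run):
1. the lid lies flat on the rest pads, the clamp not yet touching it (z of lid in the frame of cradle between 0.0285 and 0.0315 m and angle between lid's own z axis and vertical below 0.02 rad and horizontal distance between lid and cradle below 0.02 m and contact force between lid and clamp below 0.05 N), for 0.2 s.
2. the lid bears on both set screws and the clamp presses on it (contact force between lid and clamp above 2 N and contact force between lid and screw_l_c0 above 0.5 N and contact force between lid and screw_r_c0 above 0.5 N), for 0.2 s.
At the end, for the whole second after the job is handed in: The lid is let go, at rest and level (0.02 rad) on the pads, underside 28.5 to 31.5 mm above the cradle's origin, middle within 14 mm of it; the clamp presses on it with over 2 N, each set screw with over 0.5 N, each rest pad (cradle_c1, c2, c3) with over 0.1 N; the clamp is let go (all of step 2 and z of lid in the frame of cradle between 0.0285 and 0.0315 m and angle between lid's own z axis and vertical below 0.02 rad and horizontal distance between lid and cradle below 0.014 m and contact force between lid and cradle_c1 above 0.1 N and contact force between lid and cradle_c2 above 0.1 N and contact force between lid and cradle_c3 above 0.1 N and linear speed of lid below 0.01 m/s and contact force between the fingers and lid below 0.05 N and contact force between the fingers and clamp below 0.05 N); the robot touches nothing.
It fails at once if the clamp squeezes the glass with more than 14 N (contact force between lid and clamp above 14 N).
It fails at once if the glass is pressed on a set screw with more than 20 N (contact force between lid and screw_l_c0 above 20 N or contact force between lid and screw_r_c0 above 20 N).
It fails at once if the lid is dropped: moves faster than 0.4 m/s with no finger on it (linear speed of lid above 0.4 m/s and contact force between the fingers and lid below 0.05 N).
It fails at once if a bystander is shoved more than 20 mm or tipped (distance of any of kettle, teapot, bowl_a, bowl_b, scoop, tea_jar, spatula_clamp from where it was at the start of the episode above 0.02 m or angle between any of kettle, teapot, bowl_a, bowl_b, scoop, tea_jar, spatula_clamp's own z axis and vertical above 0.3 rad).
It also fails if it takes over 72 s, if anything falls off the work surface, if the arm or the gripper's body presses on something with over 40 N, if the wrist force passes 120 N, or if a joint passes its speed limit or range.

## Working session

There is one attempt and no reset: what is moved stays moved. The work goes in short steps, Python scripts to look and compute and a tool call to move; the robot and the scene stay as the last step left them, time stands still between calls to the robot, and variables do not carry over. Pictures are saved under pics/ and viewed, and the job is handed in when it is done.

Besides the shell and the picture viewer there is one more tool, called as name([rows], argument=value, ...), one row to a line, values as JSON. arm_command: Moves the arm, as the interface text tells. Its arguments: {"type":"object","properties":{"moves":{"type":"array","items":{"type":"array"}},"newtons":{"type":"number"}},"required":["moves"]}

```bash
mkdir -p pics; ls; python3 - <<'E'
from bench import sensors, eyes, env
import cv2
print(sensors.get_state()); print(env.grip_point_offset)
for n in("scene","side","wrist"):
    cv2.imwrite(f"pics/{n}0.png",eyes.camera(n)); print(n,eyes.calibration(n))
E
```

```text
pics
{'t': 0.0, 'joints': array([-1.32861502e+00,  3.00499113e-01,  1.52157805e+00, -1.10025446e-05,
        1.32065812e+00, -6.66310940e-02]), 'qvel': array([ 2.72583253e-04, -7.55921079e-04,  8.81060950e-05,  6.52072272e-04,
       -7.45913360e-04,  9.84605275e-04]), 'joint_torque': array([-1.37742762e-03, -5.31807840e+01, -3.52734876e+01,  7.07960827e-02,
        2.44811102e-02, -9.80494201e-05]), 'tcp_pos': array([ 0.16707786, -0.52374487,  0.20487223]), 'orientation': array([ 2.05529608,  0.32110045, -2.05552653]), 'ft_force': array([0.45376373, 0.03850997, 0.36319578]), 'wrist_torque': array([ 0.05779366, -0.01979085,  0.00192672]), 'finger_gap': 0.09399606719760278}
0.0188
scene {'fx': 510.7623964308772, 'fy': 510.7623964308772, 'cx': 280.5556885180406, 'cy': 218.261959888112, 'R': array([[ 0.60862795,  0.79319457, -0.02035656],
       [ 0.54787258, -0.43867044, -0.71232287],
       [-0.57394046,  0.42238681, -0.70155665]]), 't': array([-0.35628639, -0.25366654,  1.91475711])}
side {'fx': 403.1641505419805, 'fy': 403.1641505419805, 'cx': 282.1441574357452, 'cy': 212.8418844214709, 'R': array([[ 0.93976945, -0.34124281, -0.01966518],
       [-0.188674  , -0.4699072 , -0.86231627],
       [ 0.28501842,  0.8140888 , -0.50598808]]), 't': array([-0.60091439,  0.17932388,  0.88493779])}
wrist {'fx': 325.19226210127806, 'fy': 325.19226210127806, 'cx': 279.2003980651233, 'cy': 206.09619594985406, 'R': array([[ 3.03442099e-01, -9.52849791e-01, -4.10287439e-04],
       [-9.19535646e-01, -2.92945770e-01,  2.61986587e-01],
       [-2.49754057e-01, -7.91204860e-02, -9.65071427e-01]]), 't': array([-0.55012338, -0.02809259,  0.39087851])}
```

View pics/scene0.png

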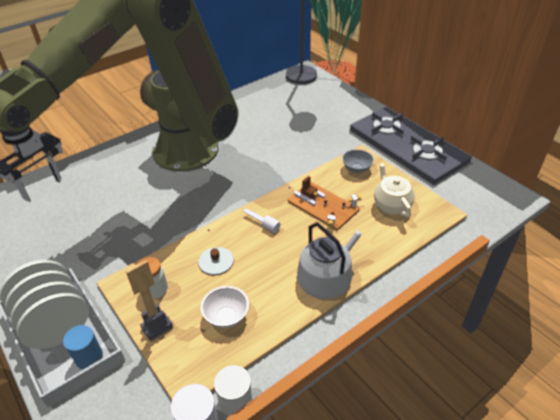

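View pics/side0.png

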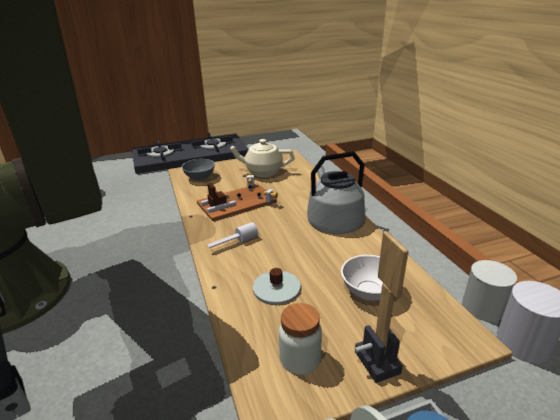

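View pics/wrist0.png

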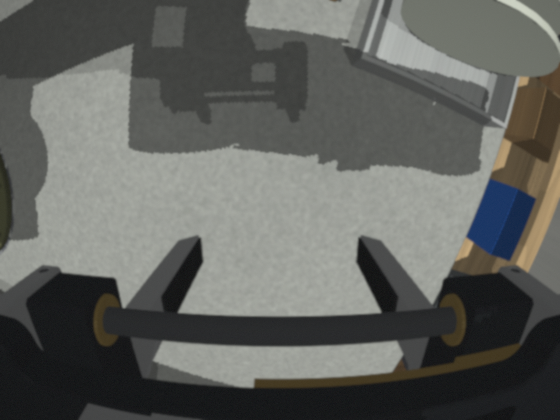

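The scene camera shows the lid at about (216,260), the cradle at about (323,204) and the kettle at (325,265). The side camera shows the lid at (277,285) and the cradle at (237,200). Next I'll localise them.

```bash
cat > h.py <<'E'
import numpy as np, cv2
from bench import sensors, eyes, env, recognise, silhouettes
from scipy.spatial.transform import Rotation as Ro
def ray(c,u,v,wrist=False):
    x=(u-c['cx'])/c['fx'];y=(v-c['cy'])/c['fy']
    if wrist:
        r=np.hypot(x,y); d=np.array([np.sin(r)*x/r,np.sin(r)*y/r,np.cos(r)]) if r>1e-9 else np.array([0,0,1.])
    else: d=np.array([x,y,1.])
    R=np.array(c['R']);t=np.array(c['t'])
    return -R.T@t, R.T@d
def atz(c,u,v,z,wrist=False):
    o,d=ray(c,u,v,wrist); return o+d*(z-o[2])/d[2]
def proj(c,X,wrist=False):
    p=np.array(c['R'])@np.array(X)+np.array(c['t'])
    if wrist:
        rr=np.hypot(p[0],p[1]);th=np.arctan2(rr,p[2]);k=th/max(rr,1e-9)
        return np.array([c['cx']+c['fx']*k*p[0],c['cy']+c['fy']*k*p[1]])
    return np.array([c['cx']+c['fx']*p[0]/p[2],c['cy']+c['fy']*p[1]/p[2]])
E
python3 - <<'E'
from h import *
for cam in("scene","side"):
    img=eyes.camera(cam);c=eyes.calibration(cam)
    for n in("lid","cradle","clamp","kettle","teapot","bowl_a","bowl_b","scoop","tea_jar","spatula_clamp"):
        for s in silhouettes(n,cam)[:2]:
            m=s['region'];ys,xs=np.nonzero(m)
            z=.018
            print(cam,n,round(s['conf'],2),s['extent'],m.sum(),'centre@z.018..',atz(c,xs.mean(),ys.mean(),.02).round(3))
    x0,y0,w,h=(250,150,150,100) if cam=="scene" else (180,160,120,80)
    cv2.imwrite(f"pics/{cam}_crad.png",cv2.resize(img[y0:y0+h,x0:x0+w],None,fx=5.3,fy=5.3,interpolation=cv2.INTER_CUBIC))
E
```

```text
scene lid 0.84 [199.9, 245.1, 31.0, 29.0] 761 centre@z.018.. [ 0.549 -0.212  0.02 ]
scene cradle 0.92 [287.2, 179.7, 72.2, 49.8] 1843 centre@z.018.. [0.563 0.195 0.02 ]
scene cradle 0.34 [300.4, 175.7, 18.0, 24.1] 236 centre@z.018.. [0.469 0.206 0.02 ]
scene clamp 0.63 [301.0, 176.9, 16.1, 22.5] 261 centre@z.018.. [0.47  0.206 0.02 ]
scene kettle 0.9 [293.8, 223.6, 68.2, 74.4] 3048 centre@z.018.. [0.759 0.029 0.02 ]
scene kettle 0.54 [374.3, 165.1, 40.6, 52.3] 1407 centre@z.018.. [0.669 0.406 0.02 ]
scene teapot 0.82 [377.0, 163.1, 35.4, 52.1] 1344 centre@z.018.. [0.671 0.405 0.02 ]
scene bowl_a 0.9 [199.3, 280.6, 48.2, 47.3] 1492 centre@z.018.. [ 0.7   -0.279  0.02 ]
scene bowl_a 0.73 [339.1, 145.7, 36.5, 27.3] 606 centre@z.018.. [0.46 0.44 0.02]
scene bowl_b 0.9 [199.3, 280.6, 48.2, 47.3] 1492 centre@z.018.. [ 0.7   -0.279  0.02 ]
scene bowl_b 0.73 [339.1, 145.7, 36.5, 27.3] 606 centre@z.018.. [0.46 0.44 0.02]
scene scoop 0.85 [247.4, 212.0, 34.8, 23.9] 286 centre@z.018.. [0.508 0.001 0.02 ]
scene tea_jar 0.74 [140.1, 260.5, 28.8, 37.5] 538 centre@z.018.. [ 0.494 -0.377  0.02 ]
sce
[... 755 characters left out ...]
473 0.02 ]
side bowl_a 0.88 [342.0, 258.0, 41.4, 41.2] 1450 centre@z.018.. [ 0.739 -0.247  0.02 ]
side bowl_a 0.81 [180.5, 157.7, 33.1, 23.1] 507 centre@z.018.. [0.501 0.475 0.02 ]
side bowl_b 0.88 [342.0, 258.0, 41.4, 41.2] 1450 centre@z.018.. [ 0.739 -0.247  0.02 ]
side bowl_b 0.81 [180.5, 157.7, 33.1, 23.1] 507 centre@z.018.. [0.501 0.475 0.02 ]
side scoop 0.65 [206.9, 221.9, 52.2, 26.6] 466 centre@z.018.. [0.529 0.017 0.02 ]
side tea_jar 0.67 [279.4, 301.5, 44.1, 71.2] 2696 centre@z.018.. [ 0.545 -0.36   0.02 ]
side tea_jar 0.55 [196.8, 173.6, 79.1, 46.4] 1910 centre@z.018.. [0.566 0.202 0.02 ]
side spatula_clamp 0.74 [352.7, 232.1, 55.8, 150.4] 3830 centre@z.018.. [ 0.722 -0.362  0.02 ]
```

View pics/scene_crad.png

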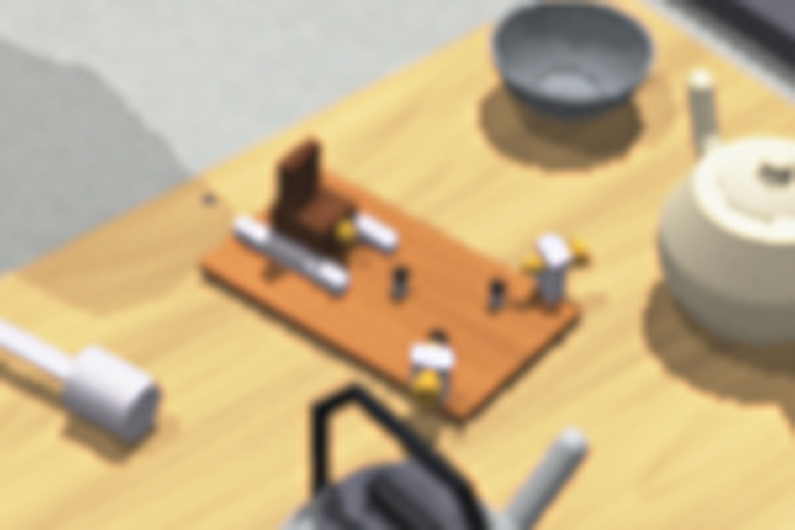

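View pics/side_crad.png

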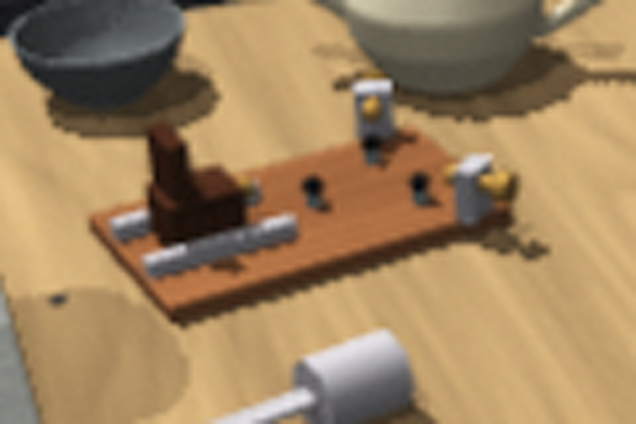

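```bash
cat > fit.py <<'E'
from h import *
from scipy.optimize import least_squares
cs=eyes.calibration("scene");cd=eyes.calibration("side")
S=lambda u,v:(250+(u-2)/5.3,150+(v-2)/5.3); D=lambda u,v:(180+(u-2)/5.3,160+(v-2)/5.3)
obs=[]
# local points; base offset xo unknown
zt=.030
def base(i): return ('b',i)
obs+=[(cs,S(202,264),base((-1,-1))),(cs,S(462,412),base((1,-1))),(cs,S(579,306),base((1,1)))]
obs+=[(cd,D(90,217),base((-1,1))),(cd,D(175,312),base((-1,-1)))]
pads=[(-34,0),(17,29.4),(17,-29.4)]
obs+=[(cs,S(401,268),('p',(-.034,0,.030))),(cs,S(497,284),('p',(.017,.0294,.030)))]
obs+=[(cd,D(313,183),('p',(-.034,0,.030))),(cd,D(372,150),('p',(.017,.0294,.030))),(cd,D(420,182),('p',(.017,-.0294,.030)))]
def res(p,full=False):
    x,y,a,xo=p; r=[]
    for c,uv,(k,d) in obs:
        l=np.array([xo+d[0]*.1025,d[1]*.06,.012]) if k=='b' else np.array(d)
        w=np.array([x+np.cos(a)*l[0]-np.sin(a)*l[1],y+np.sin(a)*l[0]+np.cos(a)*l[1],.018+l[2]])
        r.append(proj(c,w)-uv)
    return np.array(r) if full else np.ravel(r)
s=least_squares(res,[.56,.2,0,0])
print(s.x, np.degrees(s.x[2])); print(res(s.x,True).round(1))
P=s.x
def W(l): 
    x,y,a,_=P; return np.array([x+np.cos(a)*l[0]-np.sin(a)*l[1],y+np.sin(a)*l[0]+np.cos(a)*l[1],.018+l[2]])
def L(w):
    x,y,a,_=P; dx,dy=w[0]-x,w[1]-y; return np.array([np.cos(a)*dx+np.sin(a)*dy,-np.sin(a)*dx+np.cos(a)*dy,w[2]-.018])
E
python3 - <<'E'
from fit import *
# tab top front
for c,uv in((cs,S(300,150)),(cd,D(165,133))): print('tabtop local',L(atz(c,*uv,.018+.078)))
for c,uv in((cs,S(346,232)),(cd,D(262,190))): print('nose local',L(atz(c,*uv,.018+.034)))
for cam,c in(("scene",cs),("side",cd)):
    img=eyes.camera(cam)
    m=silhouettes("lid",cam)[0]['region'];ys,xs=np.nonzero(m)
    x0,y0=int(xs.min())-10,int(ys.min())-10
    cv2.imwrite(f"pics/{cam}_lid.png",cv2.resize(img[y0:y0+70,x0:x0+90],None,fx=6,fy=6,interpolation=cv2.INTER_CUBIC)); print(cam,x0,y0)
E
```

```text
[ 0.60646984  0.19351528  0.19893233 -0.04126618] 11.397983028922804
[[-1.7  0.4]
 [-0.   1.4]
 [ 0.4  0.8]
 [-0.3 -0.5]
 [-0.3 -0.7]
 [-1.   0.6]
 [-0.7 -0.3]
 [-0.1 -1.2]
 [-0.3 -3. ]
 [-0.1 -1.6]]
tabtop local [-0.11422635  0.00618482  0.078     ]
tabtop local [-0.11459156  0.00239926  0.078     ]
nose local [-0.07631921  0.00498268  0.034     ]
nose local [-0.06694574 -0.00592388  0.034     ]
scene 189 238
side 243 257
```

View pics/scene_lid.png

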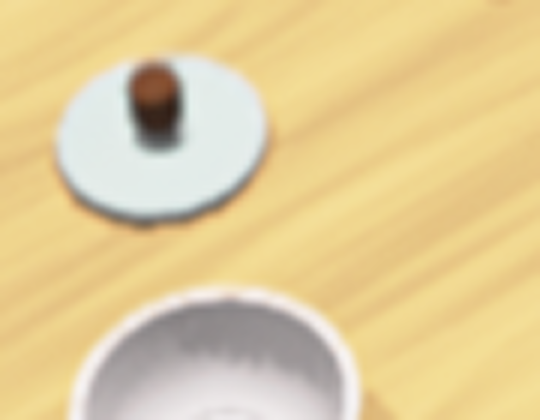

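View pics/side_lid.png

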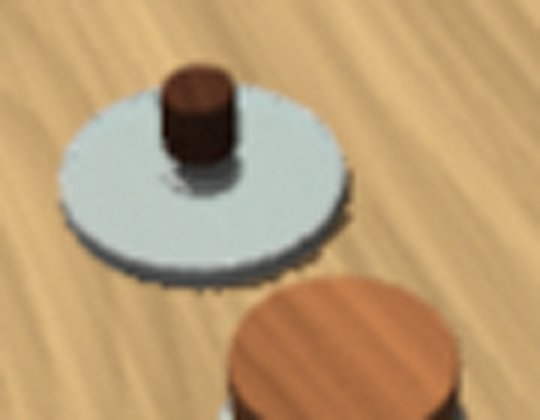

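```bash
python3 - <<'E'
from h import *
cs=eyes.calibration("scene");cd=eyes.calibration("side")
print(atz(cs,189+154/6,238+81/6,.064),atz(cs,189+161/6,238+136/6,.026))
print(atz(cd,243+199/6,257+81/6,.064),atz(cd,243+203/6,257+175/6,.026))
s=sensors.get_state();print(Ro.from_rotvec(s['orientation']).as_matrix().round(3))
E
```

```text
[ 0.55156078 -0.21055409  0.064     ] [ 0.55264915 -0.21219589  0.026     ]
[ 0.55068145 -0.21171839  0.064     ] [ 0.54941308 -0.21650018  0.026     ]
[[-0.     0.304 -0.953]
 [ 0.    -0.953 -0.304]
 [-1.    -0.     0.   ]]
```

```bash
python3 - <<'E'
from h import *
cs=eyes.calibration("scene");cd=eyes.calibration("side")
def tri(a,b):
    o1,d1=ray(cs,*a);o2,d2=ray(cd,*b)
    A=np.c_[d1,-d2];k=np.linalg.lstsq(A,o2-o1,rcond=None)[0];p,q=o1+d1*k[0],o2+d2*k[1];return (p+q)/2,np.linalg.norm(p-q)
print('handle top',tri((327,228),(340,155)))
print('handle L',tri((311,228),(315,163)), tri((342,244),(362,157)))
print('spatula top',tri((143,268),(393,240)),'jar top',tri((153,262),(300,317)))
# cmd
a=.1989;Z=np.array([-np.cos(a),-np.sin(a),0]);Y=np.array([np.sin(a),-np.cos(a),0])
p=sensors.get_state()['tcp_pos'];print(sensors.get_state()['t'])
for t in([.40,-.21],[.57,.18],[.551,-.212]):
    d=np.array([*t,p[2]])-p;print(t,'ty',d@Y/.04,'tz',d@Z/.04);p=np.array([*t,p[2]])
E
```

```text
handle top (array([ 0.79099078, -0.00332498,  0.20962206]), np.float64(0.013807883386461743))
handle L (array([ 0.73329308, -0.00507725,  0.18581187]), np.float64(0.016142840651396567)) (array([ 0.85067536, -0.00577599,  0.1977597 ]), np.float64(0.01890911964099315))
spatula top (array([ 0.65396352, -0.44279533,  0.2604264 ]), np.float64(0.001163812294558624)) jar top (array([ 0.52690307, -0.38731697,  0.11247352]), np.float64(0.015921202685616424))
1.45
[0.4, -0.21] ty -6.544240153905173 tz -7.257735683313371
[0.57, 0.18] ty -8.718011746204908 tz -6.092722806187168
[0.551, -0.212] ty 9.512932516632675 tz 2.4020282958351493
```

arm_command([
  [[0.63,0,0],[-0.9,0,0],-1],
  [[0.63,0,0],[-0.9,0,0],-1],
  [[0,0,0],[-0.6,-0.5,-0.5],-1],
  [[0,0,0],[0,-0.68,-0.74],-1],
  [[0,0,0],[0,-0.68,-0.74],-1],
  [[0,0,0],[0,-0.68,-0.74],-1],
  [[0,0,0],[0,-0.68,-0.74],-1],
  [[0,0,0],[0,-0.68,-0.74],-1],
  [[0,0,0],[0,-0.68,-0.74],-1],
  [[0,0,0],[0,-0.68,-0.74],-1],
])

```text
t: 2.28
tcp_pos: [0.3518, -0.268, 0.3059]
orientation: [2.128, 0.196, -2.125]
ft_force: [1.2, -0.1, 0.6]
finger_gap: 0.0944
```

arm_command([
  [[0,0,0],[0,-0.78,-0.6],-1],
  [[0,0,0],[0,-0.78,-0.6],-1],
  [[0,0,0],[0,-0.78,-0.6],-1],
  [[0,0,0],[0,-0.78,-0.6],-1],
  [[0,0,0],[0,-0.78,-0.6],-1],
  [[0,0,0],[0,-0.78,-0.6],-1],
  [[0,0,0],[0,-0.78,-0.6],-1],
  [[0,0,0],[0,-0.78,-0.6],-1],
  [[0,0,0],[0,-0.78,-0.6],-1],
  [[0,0,0],[0,-0.78,-0.6],-1],
])

```text
t: 3.12
tcp_pos: [0.5364, 0.1029, 0.3089]
orientation: [2.133, 0.194, -2.118]
ft_force: [-0.0, -0.5, -0.8]
finger_gap: 0.094
```

arm_command([
  [[0,0,0],[0.2,-0.78,-0.6],-1],
  [[0,0,0],[0.2,-0.78,-0.6],-1],
  [[0,0,0],[0.2,-0.4,-0.3],-1],
  [[0,0,0],[0,0,0],-1],
  [[0,0,0],[0,0,0],-1],
])

```text
t: 3.53
tcp_pos: [0.5831, 0.2019, 0.2825]
orientation: [2.128, 0.202, -2.115]
ft_force: [0.0, -0.7, 0.2]
finger_gap: 0.0939
```

```bash
python3 - <<'E'
from h import *
s=sensors.get_state();c=eyes.calibration("wrist");img=eyes.camera("wrist")
print(s['tcp_pos'],s['orientation'],s['t'],s['qvel'].round(3));cv2.imwrite("pics/w1.png",img);np.save("w1.npy",dict(c=c),allow_pickle=True)
E
```

```text
[0.58311276 0.20191225 0.28254166] [ 2.12787793  0.20177786 -2.11538651] 3.5333 [ 0.027  0.035 -0.01   0.003 -0.005  0.01 ]
```

View pics/w1.png

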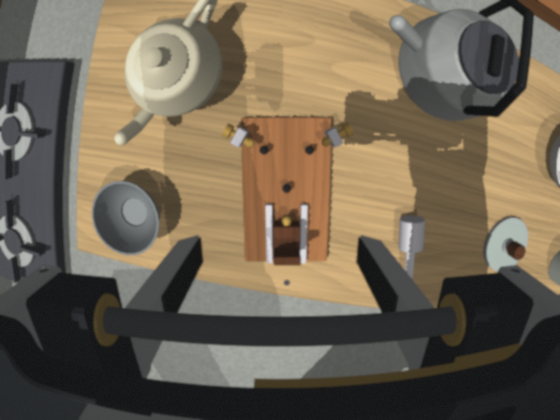

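```bash
python3 - <<'E'
from h import *
img=cv2.imread("pics/w1.png");cv2.imwrite("pics/w1c.png",cv2.resize(img[105:280,215:360],None,fx=3.4,fy=3.4,interpolation=cv2.INTER_CUBIC))
cv2.imwrite("pics/w1l.png",cv2.resize(img[205:285,470:550],None,fx=6,fy=6,interpolation=cv2.INTER_CUBIC))
E
```

```text
(no output)
```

View pics/w1c.png

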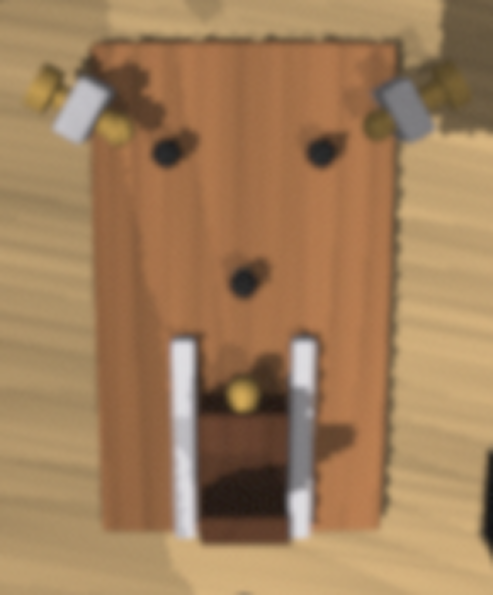

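```bash
cat > fit2.py <<'E'
from h import *
from scipy.optimize import least_squares
c=np.load("w1.npy",allow_pickle=True).item()['c']
K=lambda u,v:(215+(u-1.2)/3.4,105+(v-1.2)/3.4)
obs=[(K(166,151),(.017,.0294,.030)),(K(320,151),(.017,-.0294,.030)),(K(242,281),(-.034,0,.030)),
 (K(95,43),(1,1)),(K(397,41),(1,-1)),(K(103,530),(-1,1)),(K(381,530),(-1,-1))]
def W(l,P):
    x,y,a=P[:3]; return np.array([x+np.cos(a)*l[0]-np.sin(a)*l[1],y+np.sin(a)*l[0]+np.cos(a)*l[1],.018+l[2]])
def L(w,P):
    x,y,a=P[:3]; dx,dy=w[0]-x,w[1]-y; return np.array([np.cos(a)*dx+np.sin(a)*dy,-np.sin(a)*dx+np.cos(a)*dy,w[2]-.018])
def res(p,full=False):
    r=[proj(c,W(d if len(d)==3 else (p[3]+d[0]*.1025,d[1]*.06,.012),p),True)-uv for uv,d in obs]
    return np.array(r) if full else np.ravel(r)
P=least_squares(res,[.606,.1935,.2,-.04]).x
if __name__=="__main__":
    print(P.round(4),np.degrees(P[2]));print(res(P,True).round(1))
    print('nose',L(atz(c,*K(241,379),.052,True),P),'tab top front',L(atz(c,*K(245,517),.096,True),P),'back',L(atz(c,*K(245,543),.096,True),P))
    print('knob',atz(c,515,249,.064,True))
    for s,y in(('L',.0433),('R',-.0433)):print(s,((proj(c,W((.025,y,.034),P),True)-(215,105))*3.4+1.2).round(0))
E
python3 fit2.py
```

```text
[ 0.6073  0.196   0.1898 -0.0437] 10.876819411635383
[[ 0.1 -0.3]
 [ 0.9 -0.2]
 [ 0.7  0.6]
 [-1.7 -0.7]
 [ 0.2  0.2]
 [-0.3  0.5]
 [-0.   0.2]]
nose [-0.0711268   0.00120781  0.034     ] tab top front [-0.11000607  0.00041691  0.078     ] back [-0.12040317  0.00033416  0.078     ]
knob [ 0.55338663 -0.19669564  0.064     ]
L [128. 130.]
R [362. 130.]
```

View pics/w1l.png

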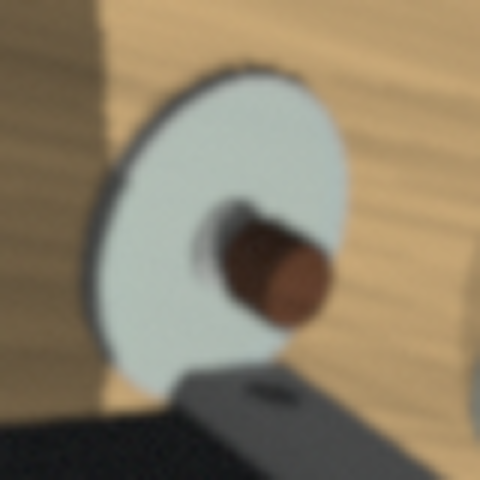

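arm_command([
  [[0,0,0],[0,0.94,0.26],-1],
  [[0,0,0],[0,0.94,0.26],-1],
  [[0,0,0],[0,0.94,0.26],-1],
  [[0,0,0],[0,0.94,0.26],-1],
  [[0,0,0],[0,0.94,0.26],-1],
  [[0,0,0],[0,0.94,0.26],-1],
  [[0,0,0],[0,0.94,0.26],-1],
  [[0,0,0],[0,0.94,0.26],-1],
  [[0,0,0],[0,0.94,0.26],-1],
  [[0,0,0],[0.4,0.8,0.26],-1],
])

```text
t: 4.42
tcp_pos: [0.5416, -0.2015, 0.2766]
orientation: [2.141, 0.192, -2.099]
ft_force: [0.5, 0.1, 0.1]
finger_gap: 0.0941
```

arm_command([
  [[0,0,0],[0.7,0.3,0.1],-1],
  [[0,0,0],[0.7,0,0],-1],
  [[0,0,0],[0.7,0,0],-1],
  [[0,0,0],[0,0,0],-1],
  [[0,0,0],[0,0,0],-1],
])

```text
t: 4.83
tcp_pos: [0.5343, -0.2283, 0.1932]
orientation: [2.153, 0.17, -2.102]
ft_force: [0.6, 0.5, 1.8]
finger_gap: 0.0939
```

```bash
cat > to.py <<'E'
from h import *
def show(target=None):
    s=sensors.get_state();R=Ro.from_rotvec(s['orientation']).as_matrix()
    print('t',s['t'],'tcp',s['tcp_pos'].round(4),'F',s['ft_force'].round(2),'gap',round(s['finger_gap'],4));print(R.round(3).tolist())
    if target is not None: print('shift units',(R.T@(np.array(target)-s['tcp_pos'])/.04).round(3))
    a=.19;Rd=np.array([[0,np.sin(a),-np.cos(a)],[0,-np.cos(a),-np.sin(a)],[-1,0,0]])
    print('turn units',(np.degrees(Ro.from_matrix(R.T@Rd).as_rotvec())/5).round(3))
E
python3 - <<'E'
from to import *
show([.551,-.212,.035])
c=eyes.calibration("wrist");img=eyes.camera("wrist");cv2.imwrite("pics/w2.png",img)
np.save("w2.npy",dict(c=c),allow_pickle=True)
E
```

```text
t 4.8333 tcp [ 0.5343 -0.2283  0.1932] F [0.64 0.47 1.78] gap 0.0939
[[0.024, 0.169, -0.985], [-0.009, -0.986, -0.169], [-1.0, 0.013, -0.023]]
shift units [ 3.961 -0.381 -0.391]
turn units [-0.228 -0.258 -0.149]
```

View pics/w2.png

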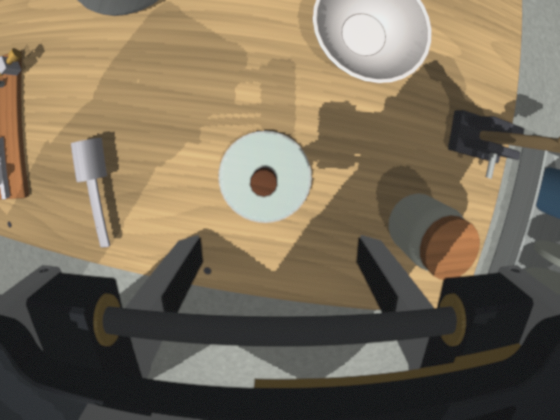

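```bash
python3 - <<'E'
from to import *
c=np.load("w2.npy",allow_pickle=True).item()['c']
print(atz(c,263.5,182,.064,True),atz(c,265,176,.026,True))
E
```

```text
[ 0.55018643 -0.21242048  0.064     ] [ 0.55037106 -0.21272452  0.026     ]
```

arm_command([
  [[-0.22,-0.25,-0.15],[0.5,-0.2,-0.2],-1],
  [[0,0,0],[0.7,-0.18,-0.18],-1],
  [[0,0,0],[0.8,0,0],-1],
  [[0,0,0],[0.5,0,0],-1],
  [[0,0,0],[0,0,0],-1],
  [[0,0,0],[0,0,0],-1],
])

```text
t: 5.38
tcp_pos: [0.5525, -0.2122, 0.1052]
orientation: [2.135, 0.193, -2.099]
ft_force: [-0.1, 0.1, -0.0]
finger_gap: 0.0939
```

```bash
python3 - <<'E'
from to import *
show([.5503,-.2123,.036])
E
```

```text
t 5.3833 tcp [ 0.5525 -0.2122  0.1052] F [-0.06  0.12 -0.04] gap 0.0939
[[0.018, 0.19, -0.982], [-0.008, -0.982, -0.19], [-1.0, 0.011, -0.016]]
shift units [ 1.73  -0.027  0.083]
turn units [ 0.011 -0.181 -0.127]
```

arm_command([
  [[0,-0.2,-0.13],[0.4,0,0.08],-1],
  [[0,0,0],[0.4,0,0],-1],
  [[0,-0.1,-0.05],[0.4,0,0],-1],
  [[0,0,0],[0,0,0],-1],
  [[0,0,0],[0,0,0],-1],
])

```text
t: 5.8
tcp_pos: [0.5525, -0.2149, 0.0621]
orientation: [2.115, 0.203, -2.127]
ft_force: [0.1, 0.2, 0.5]
finger_gap: 0.0939
```

```bash
python3 - <<'E'
from to import *
show([.5503,-.2123,.036])
E
```

```text
t 5.8 tcp [ 0.5525 -0.2149  0.0621] F [0.14 0.2  0.45] gap 0.0939
[[-0.005, 0.19, -0.982], [-0.001, -0.982, -0.19], [-1.0, -0.0, 0.005]]
shift units [ 0.653 -0.074  0.038]
turn units [0.012 0.061 0.005]
```

arm_command([
  [[0,0.05,0],[0.35,-0.07,0.05],-1],
  [[0,0,0],[0.25,0,0],-1],
  [[0,0,0],[0.1,0,0],-1],
  [[0,0,0],[0,0,0],-1],
])

```text
t: 6.13
tcp_pos: [0.5513, -0.2135, 0.0357]
orientation: [2.122, 0.202, -2.119]
ft_force: [1.0, -0.3, 0.6]
finger_gap: 0.0942
```

```bash
python3 - <<'E'
from to import *
show([.5503,-.2123,.036])
E
```

```text
t 6.1333 tcp [ 0.5513 -0.2135  0.0357] F [ 1.01 -0.3   0.6 ] gap 0.0942
[[0.002, 0.19, -0.982], [-0.001, -0.982, -0.19], [-1.0, 0.001, -0.001]]
shift units [-0.009 -0.033  0.018]
turn units [ 0.009 -0.016 -0.015]
```

Tool is square to within 0.1°. Close gently on the knob.

arm_command([
  [[0,0,0],[0,-0.03,0.02],1],
  [[0,0,0],[0,0,0],1],
  [[0,0,0],[0,0,0],1],
  [[0,0,0],[0,0,0],1],
  [[0,0,0],[0,0,0],1],
  [[0,0,0],[0,0,0],1],
  [[0,0,0],[0,0,0],1],
  [[0,0,0],[0,0,0],1],
], newtons=20)

```text
t: 6.8
tcp_pos: [0.5515, -0.213, 0.0385]
orientation: [2.124, 0.2, -2.115]
ft_force: [0.1, -0.5, 0.2]
finger_gap: 0.0445
```

```bash
python3 - <<'E'
from to import *
show()
cv2.imwrite("pics/w3.png",eyes.camera("wrist"))
E
```

```text
t 6.8 tcp [ 0.5515 -0.213   0.0385] F [ 0.11 -0.47  0.18] gap 0.0445
[[0.005, 0.19, -0.982], [-0.003, -0.982, -0.19], [-1.0, 0.003, -0.004]]
turn units [ 0.01  -0.046 -0.039]
```

View pics/w3.png

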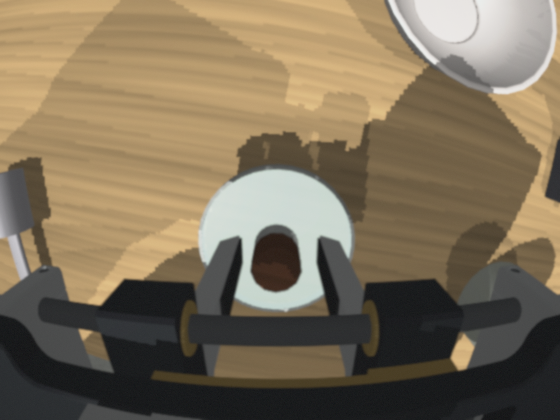

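arm_command([
  [[0,0,0],[0.03,0,0],1],
  [[0,0,0],[0.0,0,0],1],
  [[0,0,0],[0,0,0],1],
  [[0,0,0],[0,0,0],1],
  [[0,0,0],[0,0,0],1],
])

```text
t: 7.27
tcp_pos: [0.5515, -0.2129, 0.0372]
orientation: [2.124, 0.2, -2.116]
ft_force: [0.2, 0.3, -0.8]
finger_gap: 0.0275
```

```bash
python3 - <<'E'
from to import *
show()
E
```

```text
t 7.2667 tcp [ 0.5515 -0.2129  0.0372] F [ 0.25  0.33 -0.79] gap 0.0275
[[0.004, 0.19, -0.982], [-0.002, -0.982, -0.19], [-1.0, 0.003, -0.004]]
turn units [ 0.01  -0.044 -0.035]
```

arm_command([
  [[0,0,0],[-0.3,0,0],1],
  [[0,0,0],[-0.6,0,0],1],
  [[0,0,0],[-0.8,0,0],1],
  [[0,0,0],[-0.8,0,0],1],
  [[0,0,0],[-0.8,-0.2,0],1],
  [[0,0,0],[-0.3,-0.5,-0.15],1],
  [[0,0,0],[0,-0.8,-0.25],1],
  [[0,0,0],[0,-0.8,-0.25],1],
  [[0,0,0],[0,-0.8,-0.25],1],
  [[0,0,0],[0,-0.8,-0.25],1],
])

```text
t: 8.1
tcp_pos: [0.5642, -0.0502, 0.1933]
orientation: [2.128, 0.192, -2.123]
ft_force: [1.2, 0.1, -2.6]
finger_gap: 0.0278
```

```bash
python3 - <<'E'
from to import *
show([.5974,.1931,.15])
E
```

```text
t 8.1 tcp [ 0.5642 -0.0502  0.1933] F [ 1.21  0.07 -2.61] gap 0.0278
[[0.002, 0.181, -0.984], [-0.002, -0.984, -0.181], [-1.0, 0.002, -0.002]]
shift units [ 1.076 -5.834 -1.913]
turn units [-0.097 -0.024 -0.022]
```

arm_command([
  [[0,0,0],[0,-0.8,-0.26],1],
  [[0,0,0],[0,-0.8,-0.26],1],
  [[0,0,0],[0,-0.8,-0.26],1],
  [[0,0,0],[0,-0.8,-0.26],1],
  [[0,0,0],[0.2,-0.8,-0.26],1],
  [[0,0,0],[0.2,-0.7,-0.2],1],
  [[0,0,0],[0.2,-0.3,-0.1],1],
  [[0,0,0],[0.1,0,0],1],
  [[0,0,0],[0,0,0],1],
  [[0,0,0],[0,0,0],1],
])

```text
t: 8.93
tcp_pos: [0.5888, 0.1734, 0.1701]
orientation: [2.126, 0.197, -2.118]
ft_force: [0.1, -0.4, -3.1]
finger_gap: 0.0277
```

```bash
python3 - <<'E'
from to import *
show([.5974,.1931,.10])
for n in("scene","side","wrist"): cv2.imwrite(f"pics/{n}4.png",eyes.camera(n))
a=cv2.imread("pics/scene4.png")[130:250,240:400];b=cv2.imread("pics/side4.png")[130:250,170:330]
cv2.imwrite("pics/c4.png",cv2.resize(np.hstack([a,b]),None,fx=2.5,fy=2.5,interpolation=cv2.INTER_CUBIC))
E
```

```text
t 8.9333 tcp [0.5888 0.1734 0.1701] F [ 0.07 -0.35 -3.06] gap 0.0277
[[0.004, 0.186, -0.983], [-0.002, -0.983, -0.186], [-1.0, 0.002, -0.003]]
shift units [ 1.752 -0.448 -0.298]
turn units [-0.032 -0.04  -0.027]
```

View pics/c4.png

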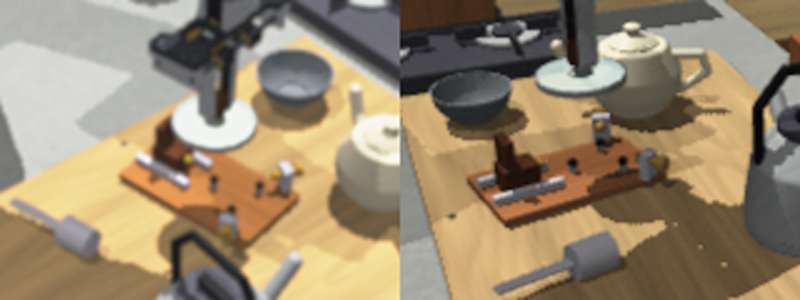

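View pics/wrist4.png

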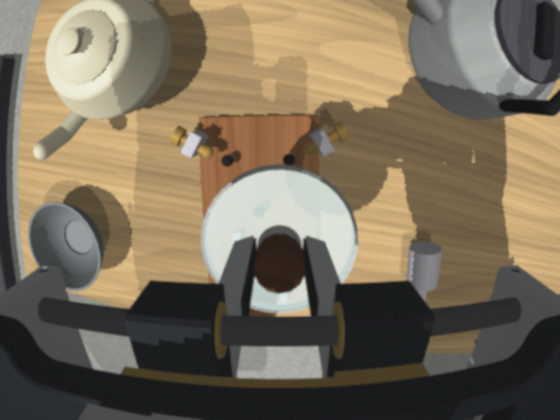

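```bash
python3 - <<'E'
from to import *
import cv2
c=eyes.calibration("wrist");s=sensors.get_state()
img=cv2.imread("pics/wrist4.png");cv2.imwrite("pics/w4c.png",cv2.resize(img[105:320,165:385],None,fx=2.7,fy=2.7,interpolation=cv2.INTER_CUBIC))
zt=s['tcp_pos'][2]-.0192+.008
# disc fit
th=np.linspace(0,2*np.pi,73)
print(s['tcp_pos'])
for u,v in((279,239),):print(atz(c,u,v,zt,True))
for cx in(s['tcp_pos'][:2],s['tcp_pos'][:2]-[.001,0]):
  e=np.array([proj(c,[cx[0]+.05*np.cos(t),cx[1]+.05*np.sin(t),zt],True) for t in th]);print(e.min(0),e.max(0))
P=np.array([.6072,.195,.19])
from fit2 import W
for l in((.017,.0294,.030),(.017,-.0294,.030),(.025,.0433,.034),(.025,-.0433,.034),(.0588,.06,.012),(.0588,-.06,.012)):
  print(l,proj(c,W(l,P),True).round(1),((proj(c,W(l,P),True)-(165,105))*2.7+.85).round(0))
E
```

```text
[0.58908157 0.17293469 0.17049405]
[0.59116927 0.17289915 0.15929405]
[200.08702659 162.49830321] [356.58002952 309.03544418]
[199.92433594 164.14522073] [356.18778926 310.20876777]
(0.017, 0.0294, 0.03) [227.4 159.8] [169. 149.]
(0.017, -0.0294, 0.03) [290.  159.1] [338. 147.]
(0.025, 0.0433, 0.034) [211.8 152.2] [127. 128.]
(0.025, -0.0433, 0.034) [305.3 151. ] [380. 125.]
(0.0588, 0.06, 0.012) [199.  116.9] [93. 33.]
(0.0588, -0.06, 0.012) [320.6 115.1] [421.  28.]
```

View pics/w4c.png

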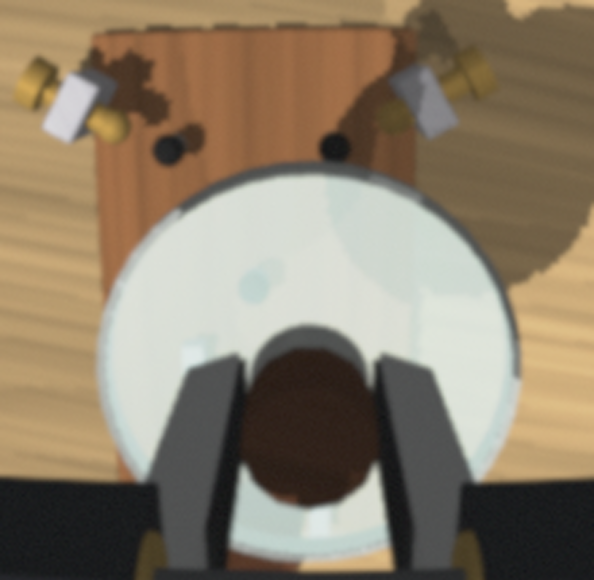

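arm_command([
  [[0,0,0],[0.3,-0.25,-0.18],1],
  [[0,-0.04,-0.03],[0.5,-0.2,-0.15],1],
  [[0,0,0],[0.6,0,0],1],
  [[0,0,0],[0.5,0,0],1],
  [[0,0,0],[0.2,0,0],1],
  [[0,0,0],[0,0,0],1],
  [[0,0,0],[0,0,0],1],
])

```text
t: 9.67
tcp_pos: [0.6026, 0.1877, 0.089]
orientation: [2.138, 0.191, -2.12]
ft_force: [0.0, 0.4, -3.1]
finger_gap: 0.0278
```

```bash
python3 - <<'E'
from to import *
show([.5986,.1933,.0685])
E
```

```text
t 9.6667 tcp [0.6026 0.1877 0.089 ] F [ 0.05  0.41 -3.12] gap 0.0278
[[0.008, 0.177, -0.984], [0.002, -0.984, -0.177], [-1.0, -0.0, -0.008]]
shift units [ 0.511 -0.156  0.079]
turn units [-0.143 -0.097  0.003]
```

arm_command([
  [[-0.14,-0.08,-0.02],[0.1,-0.15,0.08],1],
  [[0,0,0],[0.1,0,0],1],
  [[0,0,0],[0.1,0,0],1],
  [[0,0,0],[0,0,0],1],
])

```text
t: 10.0
tcp_pos: [0.5997, 0.1932, 0.0801]
orientation: [2.129, 0.206, -2.117]
ft_force: [0.4, -0.1, -2.7]
finger_gap: 0.0275
```

```bash
python3 - <<'E'
from to import *
show([.5986,.1933,.0685])
E
```

```text
t 10.0 tcp [0.5997 0.1932 0.0801] F [ 0.42 -0.11 -2.72] gap 0.0275
[[0.006, 0.189, -0.982], [0.004, -0.982, -0.189], [-1.0, -0.003, -0.006]]
shift units [ 0.291 -0.006  0.028]
turn units [ 0.004 -0.072  0.029]
```

arm_command([
  [[0,-0.03,0.04],[0.08,0,0.02],1],
  [[0,0,0],[0.08,0,0],1],
  [[0,0,0],[0.05,0,0],1],
  [[0,0,0],[0.03,0,0],1],
  [[0,0,0],[0.03,0,0],1],
])

```text
t: 10.42
tcp_pos: [0.5993, 0.1933, 0.0694]
orientation: [2.127, 0.202, -2.115]
ft_force: [0.2, -0.6, -3.1]
finger_gap: 0.0276
```

```bash
python3 - <<'E'
from to import *
show([.5986,.1933,.0685])
E
```

```text
t 10.4167 tcp [0.5993 0.1933 0.0694] F [ 0.25 -0.58 -3.1 ] gap 0.0276
[[0.005, 0.189, -0.982], [-0.0, -0.982, -0.189], [-1.0, 0.001, -0.005]]
shift units [ 0.022 -0.004  0.018]
turn units [ 0.005 -0.059 -0.015]
```

arm_command([
  [[0,0,0],[0.03,0,0.02],1],
  [[0,0,0],[0.03,0,0],1],
])

```text
t: 10.58
tcp_pos: [0.5986, 0.1931, 0.0668]
orientation: [2.127, 0.202, -2.115]
ft_force: [-3.7, -0.9, 10.5]
finger_gap: 0.0277
```

arm_command([
  [[0,0,0],[0.02,0,0],1],
])

```text
t: 10.67
tcp_pos: [0.5987, 0.1931, 0.0668]
orientation: [2.127, 0.202, -2.115]
ft_force: [-5.7, -1.4, 10.7]
finger_gap: 0.0276
```

arm_command([
  [[0,0,0],[0.02,0,0],1],
])

```text
t: 10.75
tcp_pos: [0.5987, 0.1932, 0.0669]
orientation: [2.128, 0.202, -2.115]
ft_force: [-5.4, -2.2, 6.6]
finger_gap: 0.0273
```

arm_command([
  [[0,0,0],[-0.01,0,0.0],1],
  [[0,0,0],[0,0,0.0],1],
])

```text
t: 10.92
tcp_pos: [0.5988, 0.1932, 0.0678]
orientation: [2.128, 0.202, -2.114]
ft_force: [0.8, -0.2, -3.1]
finger_gap: 0.0275
```

arm_command([
  [[0,0,0],[0,0,0],0.15],
  [[0,0,0],[0,0,0],0.15],
  [[0,0,0],[0,0,0],0.15],
])

```text
t: 11.17
tcp_pos: [0.5994, 0.1933, 0.0683]
orientation: [2.13, 0.202, -2.112]
ft_force: [0.0, -1.0, -0.7]
finger_gap: 0.0394
```

```bash
python3 - <<'E'
from to import *
show([.5986,.1933,.0685])
for n in("scene","side","wrist"): cv2.imwrite(f"pics/{n}5.png",eyes.camera(n))
a=cv2.imread("pics/scene5.png")[130:250,240:400];b=cv2.imread("pics/side5.png")[130:250,170:330]
cv2.imwrite("pics/c5.png",cv2.resize(np.hstack([a,b]),None,fx=2.5,fy=2.5,interpolation=cv2.INTER_CUBIC))
E
```

```text
t 11.1667 tcp [0.5994 0.1933 0.0683] F [ 0.01 -0.99 -0.69] gap 0.0394
[[0.008, 0.189, -0.982], [0.0, -0.982, -0.189], [-1.0, 0.001, -0.008]]
shift units [-0.005 -0.004  0.019]
turn units [ 0.004 -0.095 -0.013]
```

View pics/c5.png

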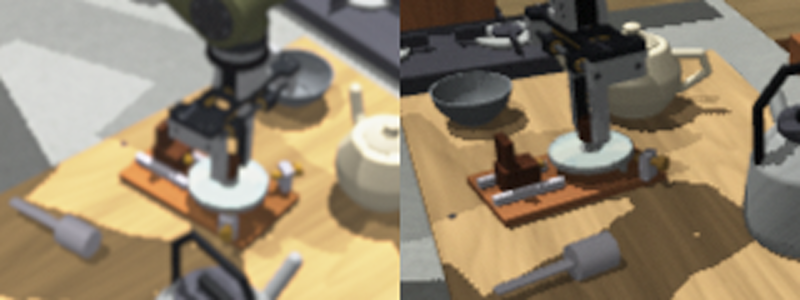

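View pics/wrist5.png

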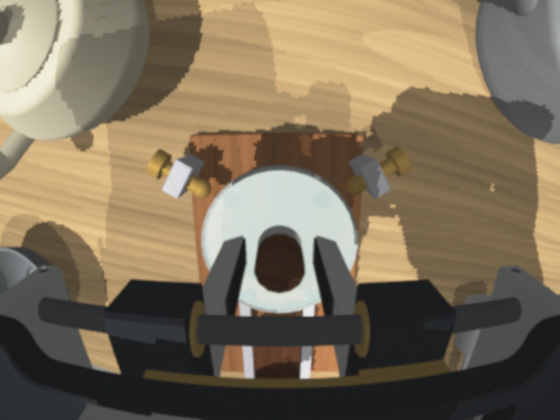

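The lid sits flat on the pads, clear of the screws: in the wrist view there are gaps at (203,190) and (357,185). Next I square up the tool, regrip lightly and slide along +x.

arm_command([
  [[0,-0.09,-0.01],[0.015,0,0.01],0.15],
  [[0,-0.02,0],[0.01,0,0],1],
  [[0,0,0],[0.01,0,0],1],
  [[0,0,0],[0.01,0,0],1],
  [[0,0,0],[0.01,0,0],1],
], newtons=10)

```text
t: 11.73
tcp_pos: [0.5991, 0.1933, 0.0665]
orientation: [2.119, 0.202, -2.124]
ft_force: [-4.6, -0.9, 6.7]
finger_gap: 0.0272
```

```bash
python3 - <<'E'
from to import *
show([.5986,.1933,.0685])
E
```

```text
t 11.7333 tcp [0.5991 0.1933 0.0665] F [-4.58 -0.85  6.7 ] gap 0.0272
[[-0.002, 0.189, -0.982], [-0.0, -0.982, -0.189], [-1.0, 0.0, 0.002]]
shift units [-0.049 -0.003  0.013]
turn units [ 0.004  0.023 -0.001]
```

arm_command([
  [[0,0,0],[-0.015,0,-0.03],1],
  [[0,0,0],[0,0,-0.03],1],
  [[0,0,0],[0,0,-0.03],1],
])

```text
t: 11.98
tcp_pos: [0.6021, 0.1938, 0.0667]
orientation: [2.117, 0.202, -2.125]
ft_force: [-2.8, -1.2, 3.0]
finger_gap: 0.0279
```

arm_command([
  [[0,0,0],[-0.008,0,-0.03],1],
  [[0,0,0],[0,0,-0.03],1],
])

```text
t: 12.15
tcp_pos: [0.6044, 0.1943, 0.0667]
orientation: [2.116, 0.202, -2.127]
ft_force: [-3.9, -0.7, 1.6]
finger_gap: 0.0277
```

arm_command([
  [[0,0,0],[-0.005,0,-0.025],1],
])

```text
t: 12.23
tcp_pos: [0.6054, 0.1945, 0.0668]
orientation: [2.115, 0.202, -2.127]
ft_force: [-0.8, -0.4, -0.6]
finger_gap: 0.0281
```

arm_command([
  [[0,0,0],[0,0,-0.025],1],
])

```text
t: 12.32
tcp_pos: [0.6065, 0.1947, 0.0667]
orientation: [2.115, 0.202, -2.127]
ft_force: [-2.5, -1.0, 1.5]
finger_gap: 0.0279
```

arm_command([
  [[0,0,0],[0,0,-0.02],1],
])

```text
t: 12.4
tcp_pos: [0.6073, 0.1949, 0.0667]
orientation: [2.115, 0.202, -2.127]
ft_force: [-2.6, -0.3, 0.8]
finger_gap: 0.028
```

arm_command([
  [[0,0,0],[0,0,-0.02],1],
])

```text
t: 12.48
tcp_pos: [0.6081, 0.1951, 0.0667]
orientation: [2.115, 0.202, -2.128]
ft_force: [-4.4, -0.6, 2.9]
finger_gap: 0.0281
```

arm_command([
  [[0,0,0],[0,0,-0.02],1],
])

```text
t: 12.57
tcp_pos: [0.6086, 0.1952, 0.0667]
orientation: [2.113, 0.202, -2.129]
ft_force: [-7.6, -1.9, 5.1]
finger_gap: 0.028
```

```bash
python3 - <<'E'
from to import *
show()
im=eyes.camera("wrist");cv2.imwrite("pics/w6.png",cv2.resize(im[120:330,140:420],None,fx=2.8,fy=2.8,interpolation=cv2.INTER_CUBIC))
E
```

```text
t 12.5667 tcp [0.6086 0.1952 0.0667] F [-7.56 -1.92  5.06] gap 0.028
[[-0.007, 0.189, -0.982], [-0.002, -0.982, -0.189], [-1.0, 0.0, 0.007]]
turn units [ 0.006  0.082 -0.003]
```

View pics/w6.png

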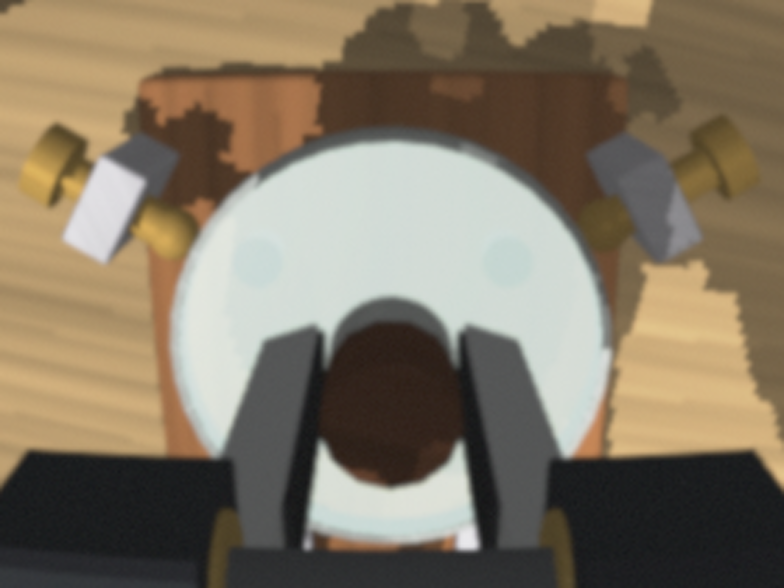

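arm_command([
  [[0,0.05,0],[-0.01,0,0],1],
  [[0,0,0],[0,0,0],1],
])

```text
t: 12.78
tcp_pos: [0.6083, 0.1951, 0.0667]
orientation: [2.117, 0.202, -2.125]
ft_force: [-2.8, 0.2, 0.5]
finger_gap: 0.028
```

arm_command([
  [[0,0,0],[0,0,-0.015],1],
])

```text
t: 12.87
tcp_pos: [0.6086, 0.1952, 0.0668]
orientation: [2.116, 0.202, -2.126]
ft_force: [-7.7, -0.7, 3.8]
finger_gap: 0.0275
```

```bash
cat > f.py <<'E'
from to import *
a=.19
def f():
    s=sensors.get_state();F=s['ft_force'];p=s['tcp_pos'];R=Ro.from_rotvec(s['orientation']).as_matrix()
    d=p[:2]-[.6072,.195];c,n=np.cos(a),np.sin(a)
    print('t %.2f loc mm x %.2f y %.2f z %.2f | F x %.2f y %.2f z %.2f'%(s['t'],1e3*(c*d[0]+n*d[1]),1e3*(-n*d[0]+c*d[1]),1e3*p[2],c*F[0]+n*F[1],-n*F[0]+c*F[1],F[2]),'tilt',R[2,1:].round(4),'gap',round(s['finger_gap'],4),'trq',s['wrist_torque'].round(2))
if __name__=="__main__": f()
E
python3 f.py
```

```text
t 12.87 loc mm x 1.45 y -0.08 z 66.81 | F x -7.72 y 0.77 z 3.76 tilt [0.0003 0.0045] gap 0.0275 trq [-0.31  1.53 -0.05]
```

arm_command([
  [[0,0,0],[-0.01,-0.02,-0.005],1],
])

```text
t: 12.95
tcp_pos: [0.6085, 0.1955, 0.067]
orientation: [2.115, 0.201, -2.126]
ft_force: [-1.7, -6.3, -1.7]
finger_gap: 0.0278
```

```bash
python3 f.py
```

```text
t 12.95 loc mm x 1.41 y 0.23 z 67.01 | F x -2.82 y -5.87 z -1.70 tilt [0.0011 0.0054] gap 0.0278 trq [-1.25  0.41 -0.02]
```

arm_command([
  [[0,0,0],[0,-0.02,-0.005],1],
])

```text
t: 13.03
tcp_pos: [0.6086, 0.1955, 0.0669]
orientation: [2.114, 0.199, -2.126]
ft_force: [-3.6, -7.9, 1.4]
finger_gap: 0.0278
```

```bash
python3 f.py
```

```text
t 13.03 loc mm x 1.47 y 0.26 z 66.92 | F x -5.04 y -7.05 z 1.35 tilt [0.0024 0.0061] gap 0.0278 trq [-1.37  0.72 -0.01]
```

arm_command([
  [[0,0,0],[0,0.02,-0.005],1],
])

```text
t: 13.12
tcp_pos: [0.6088, 0.195, 0.0669]
orientation: [2.114, 0.199, -2.127]
ft_force: [-5.9, 8.3, 1.9]
finger_gap: 0.0278
```

```bash
python3 f.py
```

```text
t 13.12 loc mm x 1.52 y -0.33 z 66.87 | F x -4.26 y 9.24 z 1.93 tilt [0.0021 0.0066] gap 0.0278 trq [1.42 1.29 0.09]
```

arm_command([
  [[0,0,0],[0,0.02,-0.005],1],
])

```text
t: 13.2
tcp_pos: [0.6088, 0.1949, 0.0669]
orientation: [2.113, 0.201, -2.128]
ft_force: [-6.9, 6.3, 1.8]
finger_gap: 0.0278
```

```bash
python3 f.py
```

```text
t 13.20 loc mm x 1.52 y -0.37 z 66.90 | F x -5.58 y 7.50 z 1.83 tilt [0.0007 0.0072] gap 0.0278 trq [1.26 1.26 0.03]
```

arm_command([
  [[0,0,0],[0,-0.008,-0.008],1],
])

```text
t: 13.28
tcp_pos: [0.6088, 0.1954, 0.0669]
orientation: [2.113, 0.201, -2.129]
ft_force: [-5.2, -4.9, 3.5]
finger_gap: 0.0279
```

```bash
python3 f.py
```

```text
t 13.28 loc mm x 1.67 y 0.06 z 66.93 | F x -6.07 y -3.81 z 3.46 tilt [0.0005 0.0077] gap 0.0279 trq [-1.07  0.98 -0.08]
```

arm_command([
  [[0,0,0],[0,0,-0.01],1],
])

```text
t: 13.37
tcp_pos: [0.6089, 0.1953, 0.067]
orientation: [2.111, 0.201, -2.13]
ft_force: [-7.6, -3.2, 2.9]
finger_gap: 0.028
```

```bash
python3 f.py
```

```text
t 13.37 loc mm x 1.73 y 0.02 z 66.96 | F x -8.04 y -1.74 z 2.94 tilt [0.0008 0.0088] gap 0.028 trq [-0.52  1.32 -0.01]
```

arm_command([
  [[0,0.08,0],[-0.002,0,-0.008],1],
])

```text
t: 13.45
tcp_pos: [0.6089, 0.1953, 0.0669]
orientation: [2.118, 0.202, -2.124]
ft_force: [-5.9, -1.0, 0.8]
finger_gap: 0.028
```

arm_command([
  [[0,0.03,0],[0,0,-0.008],1],
])

```text
t: 13.53
tcp_pos: [0.6089, 0.1953, 0.0668]
orientation: [2.119, 0.202, -2.122]
ft_force: [-6.0, -0.4, 2.2]
finger_gap: 0.028
```

```bash
python3 f.py
```

```text
t 13.53 loc mm x 1.67 y -0.05 z 66.85 | F x -6.00 y 0.73 z 2.24 tilt [0.0009 0.0013] gap 0.028 trq [-0.18  1.22  0.01]
```

arm_command([
  [[0,0,0],[0,0,0],0.3],
  [[0,0,0],[0,0,0],0.15],
  [[0,0,0],[0,0,0],0.0],
  [[0,0,0],[0,0,0],0.0],
])

```text
t: 13.87
tcp_pos: [0.6103, 0.1956, 0.0675]
orientation: [2.124, 0.202, -2.118]
ft_force: [-0.3, 0.1, 0.3]
finger_gap: 0.0462
```

```bash
python3 f.py; python3 - <<'E'
from h import *
im=eyes.camera("wrist");cv2.imwrite("pics/w7.png",cv2.resize(im[120:330,140:420],None,fx=2.8,fy=2.8,interpolation=cv2.INTER_CUBIC))
E
```

```text
t 13.87 loc mm x 3.11 y -0.03 z 67.52 | F x -0.23 y 0.14 z 0.34 tilt [ 0.0007 -0.0026] gap 0.0462 trq [ 0.01 -0.05 -0.03]
```

View pics/w7.png

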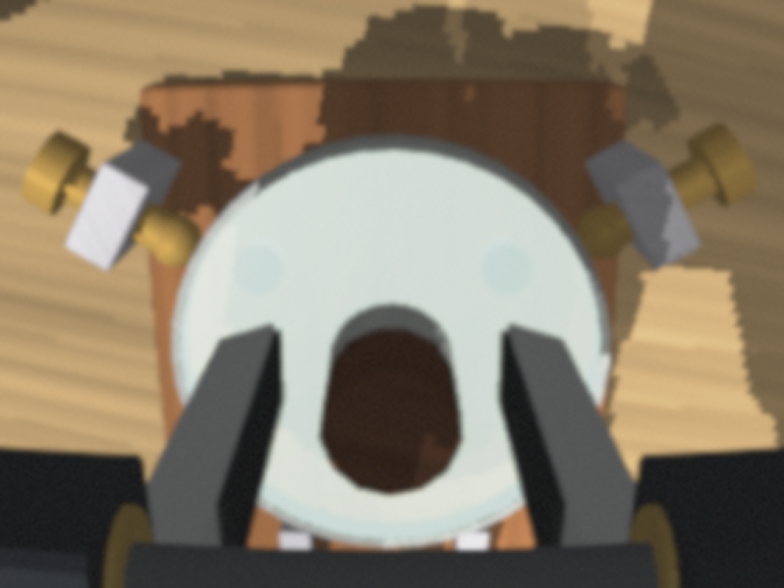

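arm_command([
  [[0,0,0],[-0.2,0,0],0],
  [[0,0,0],[-0.5,0,0],0],
  [[0,0,0],[-0.8,0,0],0],
  [[0,0,0],[-0.5,0,0.3],1],
  [[0,0,0],[0,0,0.8],1],
  [[0,0,0],[0,0,0.9],1],
  [[0,0,0],[0,0,0.9],1],
  [[0,0,0],[0,0,0.7],1],
  [[0,0,0],[0,0,0],1],
  [[0,0,0],[0,0,0],1],
])

```text
t: 14.75
tcp_pos: [0.4637, 0.167, 0.1556]
orientation: [2.132, 0.203, -2.112]
ft_force: [0.2, -0.7, 0.1]
finger_gap: 0.004
```

```bash
python3 f.py; python3 - <<'E'
from to import *
show()
im=eyes.camera("wrist");cv2.imwrite("pics/w8.png",im)
E
```

```text
t 14.75 loc mm x -146.17 y -0.39 z 155.58 | F x 0.09 y -0.77 z 0.07 tilt [ 0.0002 -0.0091] gap 0.004 trq [ 0.01 -0.   -0.01]
t 14.75 tcp [0.4637 0.167  0.1556] F [ 0.23 -0.74  0.07] gap 0.004
[[0.009, 0.189, -0.982], [0.002, -0.982, -0.189], [-1.0, 0.0, -0.009]]
turn units [ 0.002 -0.104 -0.002]
```

View pics/w8.png

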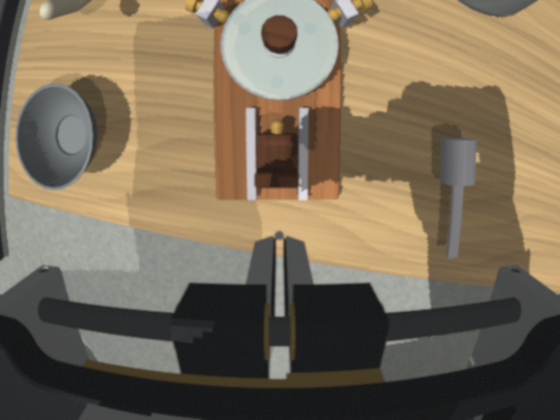

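arm_command([
  [[0,-0.1,0],[0.4,0,0],1],
  [[0,0,0],[0.7,0,0],1],
  [[0,0,0],[0.6,0,0],1],
  [[0,0,0],[0.2,0,0],1],
  [[0,0,0],[0,0,0],1],
  [[0,0,0],[0,0,0],1],
])

```text
t: 15.3
tcp_pos: [0.4704, 0.1683, 0.0799]
orientation: [2.129, 0.203, -2.116]
ft_force: [1.0, -0.2, 0.5]
finger_gap: 0.0006
```

```bash
python3 f.py; python3 - <<'E'
from to import *
a=eyes.camera("scene")[130:250,240:400];b=eyes.camera("side")[130:250,170:330]
cv2.imwrite("pics/c9.png",cv2.resize(np.hstack([a,b]),None,fx=2.5,fy=2.5,interpolation=cv2.INTER_CUBIC))
E
```

```text
t 15.30 loc mm x -139.33 y -0.35 z 79.85 | F x 0.95 y -0.39 z 0.50 tilt [-0.0003 -0.0063] gap 0.0006 trq [ 0.02 -0.04 -0.05]
```

View pics/c9.png

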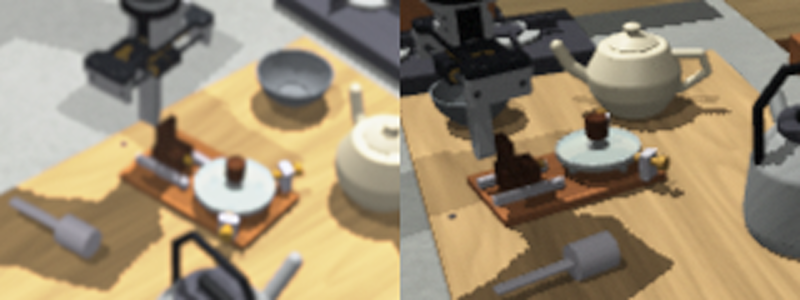

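arm_command([
  [[0,-0.07,0],[0.2,0,0.05],1],
  [[0,0,0],[0.06,0,0],1],
  [[0,0,0],[0,0,0],1],
])

```text
t: 15.65
tcp_pos: [0.47, 0.1684, 0.0717]
orientation: [2.128, 0.203, -2.117]
ft_force: [0.2, 0.0, 0.6]
finger_gap: 0.0005
```

arm_command([
  [[0,0,0],[0,0,-0.08],1],
  [[0,0,0],[0,0,-0.08],1],
])

```text
t: 15.82
tcp_pos: [0.4765, 0.1698, 0.0722]
orientation: [2.128, 0.203, -2.117]
ft_force: [-0.4, -0.5, 0.4]
finger_gap: 0.0002
```

```bash
python3 f.py
```

```text
t 15.82 loc mm x -133.09 y -0.10 z 72.20 | F x -0.47 y -0.47 z 0.37 tilt [-0.0009 -0.0057] gap 0.0002 trq [0.01 0.03 0.02]
```

arm_command([
  [[0,0,0],[0,0,-0.05],1],
])

```text
t: 15.9
tcp_pos: [0.479, 0.1703, 0.0725]
orientation: [2.129, 0.204, -2.116]
ft_force: [-0.6, 0.0, 0.1]
finger_gap: 0.0005
```

```bash
python3 f.py
```

```text
t 15.90 loc mm x -130.54 y -0.07 z 72.50 | F x -0.55 y 0.13 z 0.11 tilt [-0.0009 -0.0062] gap 0.0005 trq [-0.    0.01 -0.02]
```

arm_command([
  [[0,0,0],[0,0,-0.05],1],
])

```text
t: 15.98
tcp_pos: [0.4808, 0.1706, 0.0725]
orientation: [2.128, 0.203, -2.117]
ft_force: [-7.6, -1.9, 3.8]
finger_gap: 0.0001
```

```bash
python3 f.py
```

```text
t 15.98 loc mm x -128.73 y -0.09 z 72.52 | F x -7.82 y -0.44 z 3.85 tilt [-0.0009 -0.0049] gap 0.0001 trq [-0.27  1.31 -0.02]
```

arm_command([
  [[0,0,0],[0,0,-0.05],1],
])

```text
t: 16.07
tcp_pos: [0.4823, 0.1709, 0.0725]
orientation: [2.125, 0.203, -2.119]
ft_force: [-7.4, -1.5, 4.4]
finger_gap: 0.0004
```

```bash
python3 f.py
```

```text
t 16.07 loc mm x -127.19 y -0.10 z 72.49 | F x -7.58 y -0.03 z 4.37 tilt [-0.0008 -0.0029] gap 0.0004 trq [-0.31  1.25 -0.02]
```

arm_command([
  [[0,0,0],[0,0,-0.06],1],
  [[0,0,0],[0,0,-0.06],1],
  [[0,0,0],[0,0,-0.06],1],
])

```text
t: 16.32
tcp_pos: [0.4879, 0.172, 0.0726]
orientation: [2.118, 0.202, -2.125]
ft_force: [-7.5, -1.0, 5.2]
finger_gap: 0.0002
```

```bash
python3 f.py
```

```text
t 16.32 loc mm x -121.55 y -0.09 z 72.59 | F x -7.57 y 0.45 z 5.15 tilt [-0.0005  0.0032] gap 0.0002 trq [-0.23  1.25  0.03]
```

arm_command([
  [[0,0,0],[0,0,-0.06],1],
  [[0,0,0],[0,0,-0.05],1],
])

```text
t: 16.48
tcp_pos: [0.4912, 0.1726, 0.0726]
orientation: [2.114, 0.202, -2.129]
ft_force: [-7.1, -1.1, 4.6]
finger_gap: 0.0007
```

```bash
python3 f.py;python3 - <<'E'
from to import *
im=eyes.camera("wrist");cv2.imwrite("pics/w10.png",cv2.resize(im[0:220,190:370],None,fx=2.7,fy=2.7,interpolation=cv2.INTER_CUBIC))
E
```

```text
t 16.48 loc mm x -118.12 y -0.10 z 72.60 | F x -7.15 y 0.24 z 4.59 tilt [-0.0002  0.0073] gap 0.0007 trq [-0.24  1.19  0.01]
```

View pics/w10.png

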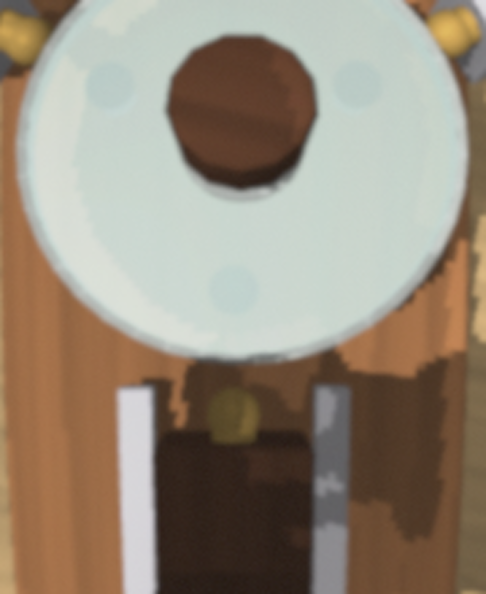

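arm_command([
  [[0,0.06,0],[0,0,-0.05],1],
  [[0,0.06,0],[0,0,-0.05],1],
])

```text
t: 16.7
tcp_pos: [0.4943, 0.1732, 0.0726]
orientation: [2.121, 0.202, -2.122]
ft_force: [-6.6, -1.0, 4.5]
finger_gap: 0.0004
```

```bash
python3 f.py
```

```text
t 16.70 loc mm x -114.98 y -0.10 z 72.59 | F x -6.65 y 0.28 z 4.52 tilt [-0.0001  0.0006] gap 0.0004 trq [-0.18  1.27  0.02]
```

arm_command([
  [[0,0.03,0],[0,0,-0.04],1],
])

```text
t: 16.78
tcp_pos: [0.4954, 0.1734, 0.0725]
orientation: [2.122, 0.202, -2.121]
ft_force: [-6.9, -0.9, 4.5]
finger_gap: 0.0007
```

```bash
python3 f.py
```

```text
t 16.78 loc mm x -113.91 y -0.09 z 72.55 | F x -7.00 y 0.42 z 4.46 tilt [ 0.     -0.0002] gap 0.0007 trq [-0.2   1.25 -0.04]
```

arm_command([
  [[0,0.03,0],[0,0,-0.03],1],
])

```text
t: 16.87
tcp_pos: [0.496, 0.1735, 0.0725]
orientation: [2.122, 0.202, -2.121]
ft_force: [-7.7, -1.5, 4.6]
finger_gap: 0.0006
```

arm_command([
  [[0,0.03,0],[0,0,-0.03],1],
])

```text
t: 16.95
tcp_pos: [0.4966, 0.1736, 0.0726]
orientation: [2.123, 0.202, -2.12]
ft_force: [-6.9, -2.1, 6.0]
finger_gap: 0.0005
```

arm_command([
  [[0,0.03,0],[0,0,-0.03],1],
])

```text
t: 17.03
tcp_pos: [0.4972, 0.1737, 0.0725]
orientation: [2.124, 0.202, -2.119]
ft_force: [-7.0, -1.0, 4.6]
finger_gap: 0.0007
```

```bash
python3 f.py
```

```text
t 17.03 loc mm x -112.03 y -0.11 z 72.54 | F x -7.12 y 0.31 z 4.57 tilt [ 0.0004 -0.0022] gap 0.0007 trq [-0.23  1.24 -0.03]
```

arm_command([
  [[0,0,0],[0,0,-0.03],1],
])

```text
t: 17.12
tcp_pos: [0.4977, 0.1739, 0.0725]
orientation: [2.121, 0.202, -2.121]
ft_force: [-8.4, -2.7, 5.8]
finger_gap: 0.0005
```

arm_command([
  [[0,0,0],[0,0,-0.03],1],
])

```text
t: 17.2
tcp_pos: [0.4981, 0.1739, 0.0726]
orientation: [2.118, 0.202, -2.124]
ft_force: [-8.5, -1.5, 6.1]
finger_gap: 0.0006
```

arm_command([
  [[0,0,0],[0,0,-0.03],1],
])

```text
t: 17.28
tcp_pos: [0.4985, 0.174, 0.0726]
orientation: [2.115, 0.201, -2.126]
ft_force: [-11.3, -2.2, 7.8]
finger_gap: 0.0003
```

```bash
python3 f.py
```

```text
t 17.28 loc mm x -110.75 y -0.13 z 72.58 | F x -11.47 y -0.02 z 7.81 tilt [0.0008 0.0053] gap 0.0003 trq [-0.41  1.86 -0.01]
```

arm_command([
  [[0,0,0],[0,0,-0.03],1],
])

```text
t: 17.37
tcp_pos: [0.4986, 0.174, 0.0726]
orientation: [2.112, 0.201, -2.129]
ft_force: [-11.4, -2.9, 7.6]
finger_gap: 0.0006
```

```bash
python3 f.py
```

```text
t 17.37 loc mm x -110.58 y -0.11 z 72.58 | F x -11.78 y -0.69 z 7.56 tilt [0.0009 0.0085] gap 0.0006 trq [-0.41  1.95  0.01]
```

arm_command([
  [[0,0.04,0],[0,0,-0.035],1],
])

```text
t: 17.45
tcp_pos: [0.499, 0.1741, 0.0726]
orientation: [2.112, 0.201, -2.129]
ft_force: [-12.7, -3.0, 9.9]
finger_gap: 0.0004
```

```bash
python3 f.py
```

```text
t 17.45 loc mm x -110.26 y -0.12 z 72.58 | F x -13.02 y -0.57 z 9.93 tilt [0.0011 0.0085] gap 0.0004 trq [-0.48  2.06  0.  ]
```

arm_command([
  [[0,0,0],[0,0,0],1],
  [[0,0,0],[0,0,0.05],1],
  [[0,0,0],[0,0,0.2],1],
  [[0,0,0],[0,0,0.4],1],
  [[0,0,0],[-0.5,0,0.3],1],
  [[0,0,0],[-0.8,0,0],1],
  [[0,0,0],[-0.8,0,0],1],
  [[0,0,0],[0,0,0],1],
  [[0,0,0],[0,0,0],1],
])

```text
t: 18.2
tcp_pos: [0.4576, 0.1661, 0.159]
orientation: [2.109, 0.2, -2.131]
ft_force: [-0.5, -0.7, -0.9]
finger_gap: 0.0006
```

```bash
python3 f.py;python3 - <<'E'
from to import *
im=eyes.camera("wrist");cv2.imwrite("pics/w11.png",im);cv2.imwrite("pics/w11c.png",cv2.resize(im[0:220,190:370],None,fx=2.7,fy=2.7,interpolation=cv2.INTER_CUBIC))
a=eyes.camera("scene")[130:250,240:400];b=eyes.camera("side")[130:250,170:330]
cv2.imwrite("pics/c11.png",cv2.resize(np.hstack([a,b]),None,fx=2.5,fy=2.5,interpolation=cv2.INTER_CUBIC))
E
```

```text
t 18.20 loc mm x -152.40 y -0.16 z 159.00 | F x -0.63 y -0.57 z -0.85 tilt [0.0013 0.0106] gap 0.0006 trq [0.01 0.04 0.06]
```

View pics/w11c.png

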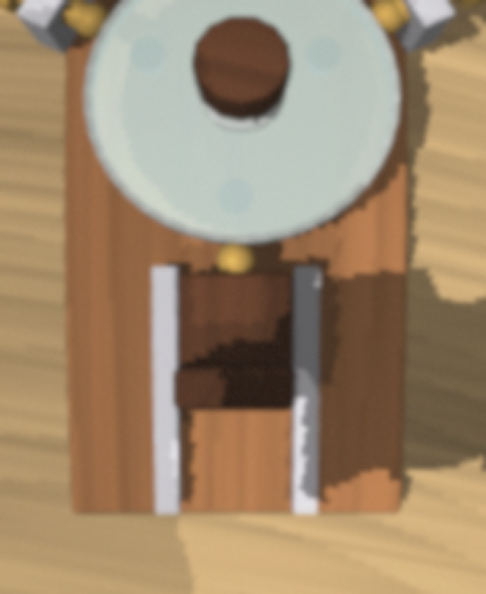

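View pics/c11.png

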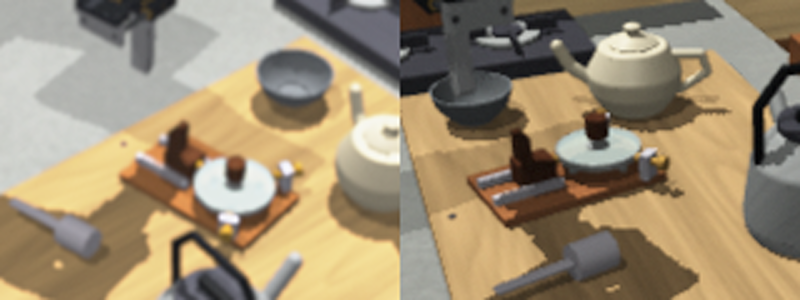

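arm_command([
  [[0,0,0],[-0.3,0,-0.6],1],
  [[0,0.1,0],[-0.3,0,-0.8],1],
  [[0,0,0],[0,0,-0.6],1],
  [[0,0,0],[0,0,-0.3],1],
  [[0,0,0],[0,0,0],1],
  [[0,0,0],[0,0,0],1],
])

```text
t: 18.85
tcp_pos: [0.5485, 0.1833, 0.1732]
orientation: [2.103, 0.199, -2.136]
ft_force: [0.1, 0.7, -0.9]
finger_gap: 0.0004
```

```bash
python3 f.py;python3 - <<'E'
from to import *
c=eyes.calibration("wrist");im=eyes.camera("wrist");x0,y0=200,60
cv2.imwrite("pics/w12.png",cv2.resize(im[y0:y0+150,x0:x0+160],None,fx=4,fy=4,interpolation=cv2.INTER_CUBIC))
P=[.6072,.195,.19]
E
```

```text
t 18.85 loc mm x -59.86 y -0.36 z 173.21 | F x 0.22 y 0.66 z -0.90 tilt [0.0024 0.0159] gap 0.0004 trq [-0.    0.    0.01]
```

View pics/w12.png

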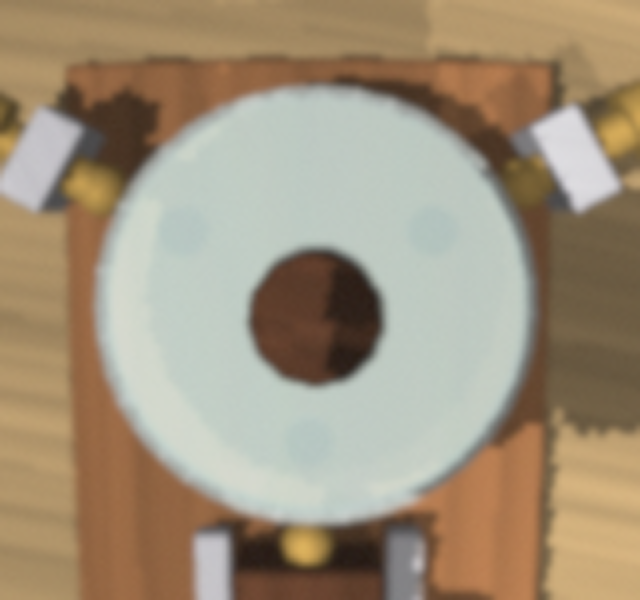

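```bash
python3 f.py; python3 -c "
from bench import sign_off
print(sign_off())"
```

```text
t 18.90 loc mm x -60.20 y -0.36 z 173.12 | F x -0.48 y 0.06 z -0.39 tilt [0.0024 0.0163] gap 0.0006 trq [0.07 0.04 0.03]
the job is handed in; nothing more can be done
None
```

The lid is stowed in the cradle and the job is handed in at t = 18.9 s. It gave no verdict, so what follows is my own last checks.

- **On the pads:** I lifted the lid by its knob and set it down flat about 10 mm short of the screws. The pads were felt at a tool height of 66.8 mm, against 67.2 mm expected. I then let go and regripped it lightly.
- **On the screws:** Sliding the lid along the cradle's x, it stopped at about 6 to 8 N. Probing sideways was blocked in both directions at 7 to 9 N of side force, so the rim bore on both screws. With the lid centred, the side force was near zero when I released it.
- **Clamp:** The clamp slid at about 7 N. The push rose to 13 N after the nose met the rim, which puts about 5 to 6 N on the glass. I then backed off.
- **Last pictures:** Both screw tips and the nose meet the rim, the lid looks level, and the arm is clear. The bowl, teapot, kettle and scoop look unmoved; I did not look again at the jar, spatula clamp or the other bowl.

**Not measured:** I have no separate reading for each screw or pad, and no force reading on the clamp after letting go. Those rest on the forces I felt and the pictures. None of the checks disagreed.

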